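# Sort look-alike hubs by heft and press them home

### The job

Two look-alike steel hubs came off the key machine: lift each one to feel its weight and tell whether it is solid, filled or hollow. Then gently press it fully home, down to the hard stop, in the pocket of its kind: red for solid, yellow for filled, blue for hollow. Let go of both, leave the plate of the unused pocket up, and leave everything else on the bench where it is.

Things in the scene. Friction and masses are not known exactly. Their poses are not given: they have to be found in the camera images.
- hub_a: a closed steel hub standing upright, 40 mm in diameter, 80 mm tall, three dark bands, black dot on the flat lid; both hubs look alike. Hidden weight, drawn anew each time, never the same kind twice: hollow 150-175 g, filled 370-450 g, solid 750-910 g; its core may rattle. Origin: centre of its underside, z up. Grip it across its upper half: when home only its top 52 mm stand out of the block
- hub_b: the other closed steel hub standing upright, 40 mm in diameter, 80 mm tall, three dark bands, black dot on the flat lid; both hubs look alike. Hidden weight, drawn anew each time, never the same kind twice: hollow 150-175 g, filled 370-450 g, solid 750-910 g; its core may rattle. Origin: centre of its underside, z up. Grip it across its upper half: when home only its top 52 mm stand out of the block
- nest_solid: red square block, 70 x 70 x 40 mm high, on an 84 mm dark foot, fixed: the place of a solid hub (750 to 910 g). In its top a round pocket, 43 mm in diameter, 3 mm chamfer at the mouth, floored by a plate. Origin: centre of the underside, on the table and the pocket's axis; z up. A hub is home when its underside is 12 mm above the origin. The block must never take over 50 N
- plate_solid: round red plate, 33 mm in diameter, the solid pocket's floor. Origin: centre of its top. It starts 21 to 24 mm above the block's origin and slides down to a hard stop at 12 mm (28 mm below the mouth). No spring: a brake holds it anywhere against about 12 N, more than a hub weighs, so press with 3 to 11 N beyond the hub's weight until it meets the stop and the force rises steeply
- nest_filled: yellow square block, 70 x 70 x 40 mm high, on an 84 mm dark foot, fixed: the place of a filled hub (370 to 450 g). In its top a round pocket, 43 mm in diameter, 3 mm chamfer at the mouth, floored by a plate. Origin: centre of the underside, on the table and the pocket's axis; z up. A hub is home when its underside is 12 mm above the origin. The block must never take over 50 N
- plate_filled: round yellow plate, 33 mm in diameter, the filled pocket's floor. Origin: centre of its top. It starts 21 to 24 mm above the block's origin and slides down to a hard stop at 12 mm (28 mm below the mouth). No spring: a brake holds it anywhere against about 12 N, more than a hub weighs, so press with 3 to 11 N beyond the hub's weight until it meets the stop and the force rises steeply
- nest_hollow: blue square block, 70 x 70 x 40 mm high, on an 84 mm dark foot, fixed: the place of a hollow hub (150 to 175 g). In its top a round pocket, 43 mm in diameter, 3 mm chamfer at the mouth, floored by a plate. Origin: centre of the underside, on the table and the pocket's axis; z up. A hub is home when its underside is 12 mm above the origin. The block must never take over 50 N
- plate_hollow: round blue plate, 33 mm in diameter, the hollow pocket's floor. Origin: centre of its top. It starts 21 to 24 mm above the block's origin and slides down to a hard stop at 12 mm (28 mm below the mouth). No spring: a brake holds it anywhere against about 12 N, more than a hub weighs, so press with 3 to 11 N beyond the hub's weight until it meets the stop and the force rises steeply
- padlock: brass padlock lying flat, body 40 x 45 x 20 mm, overall 75 mm long with its shackle to its +x; origin under its body. A bystander, to be left where it is
- key_blank: brass key blank lying flat, 55 mm long, 24 mm wide, 4 mm thick; origin under its round head. A bystander, to be left where it is
- lock_plug: short brass lock plug standing, 32 mm in diameter, 30 mm tall, with a slot on top; origin at its foot (not one of the hubs). A bystander, to be left where it is
- screwdriver: screwdriver lying on the bench beyond the blocks. A bystander, to be left where it is
- brush: bench brush lying on the left. A bystander, to be left where it is
- oil: amber oil bottle with a red cap, 40 mm in diameter, 100 mm tall; origin at its foot. A bystander, to be left where it is
- clamp_wheel: flat steel clamp wheel, 56 mm in diameter, 28 mm tall; origin at its foot (not one of the hubs). A bystander, to be left where it is
Not all that is in view belongs to the job. What is shaped like the hub_a but green is not meant.

How it is judged:
By the outcome, as a careful person would: the job done as asked, in the order asked, and still so for the second after the job is handed in, with the robot touching nothing.
It also fails if it takes over 56 s, if anything falls off the work surface, if the arm or the gripper's body presses on something with over 40 N, if the wrist force passes 120 N, or if a joint passes its speed limit or range.

### The arm

A 6-joint arm with a two-finger parallel gripper is mounted at the origin on the work surface. World frame = base frame: x ahead of the robot, y to its left, z up, the work surface at z = 0. Lengths are in m, angles in rad, forces in N, time in s.
With the tool pointing down it reaches from about 0.35 to 0.775 m from the base axis. Payload 7.3 kg.
Tool frame: the origin (TCP) lies between the finger pads; the fingertips stand 25 mm ahead of it and the grasp point (between the pads) lies 6 mm ahead of it; y points along the fingers, z is the direction in which the jaws open and shut, and the axes are right-handed (so a half turn about y gives the same grasp; the last joint's range is limited). The gripper opens to 92 mm and grips with 3 to 60 N. Pads are 19 mm wide; open, the fingers measure 130 mm over their backs; the gripper's body (75 mm by 190 mm) begins 47 mm behind the grasp point.
Start: joints at [0.98, 0.342, 1.524, -0, 1.275, -0.146], TCP at [0.226, 0.474, 0.252] pointing down, gripper open.
Joint ranges: [-2.53, 2.53], [-0.77, 2.02], [0.04, 2.7], [-1, 4.14], [0.28, 2.66], [-3.11, 3.11]. Speed limits (rad/s): [2.57, 2.57, 3.14, 3.14, 3.14, 3.14].

### API

Orientations are given as [roll, pitch, yaw] about the fixed x, y, z axes, in that order (R = Rz(yaw) Ry(pitch) Rx(roll)).
In Python, from cell import sensors, read_camera, hand_in gives the robot as it stands. The module is installed in compiled form; this text tells all that it offers.
- The arm moves only by the tool send_rows, never from a script. Its argument "motion" is a list that holds one entry, the list of rows, each a list of 4 numbers: the shift along the tool's x, y, z in m, then the turn about the tool's y in degrees. In form: [[[tx, ty, tz, twist], ...]]. A call has 1 to 8 rows; each row is the pose to reach, as a shift and turn from the pose measured when the call began, along the tool's axes at that moment; what a row does not reach only later rows make up. A row lasts 1/10 s, in which the tool goes at most 50 mm and 8.59 degrees, less where a joint would pass 70% of its speed; a pose out of reach is approached as far as the arm can. A call with a gripper value outside its range is refused whole. "gripper" is the opening, from 0 (shut) to 1 (fully open), set as the call begins (left out, the last holds). The fingers move at their own pace and stop on an object; "grip_force" is the grip in N (left out, the last holds). Time passes only in rows, so rows that repeat a pose let the fingers close. It gives the time, the measured TCP pose, the force and the opening at its end, in the units of the state.
- sensors.observe(): the state, without advancing time (a new reading comes with each control period).
- read_camera(name): name is "side" or "top"; returns a dict with "frame" (400x640x3 uint8, red, green, blue), "fx", "fy", "cx", "cy" (pixels), "extrinsics" (4x4, takes a point from world to camera coordinates). Camera axes: x right, y up, looking along -z (the intrinsics and any distortion apply to the point x, -y, -z); pixel columns grow to the right and rows downward; lengths in m; the calibration is good to about 2 mm. A picture is of the moment at which its call begins. There is no depth.
- hand_in(): hands the job in, once; it reports no verdict.
The state is a dict: "time": time; "qpos": joint angles; "qvel": joint speeds; "joint_efforts": joint torques, N m; "tool_pos": TCP position; "tool_rot": TCP orientation; "contact_force": force on the tool from outside, world axes, zero at the start; "torque": the same for the moment, N m; "opening": finger opening in m.
Only numpy, scipy, OpenCV 4.12 (cv2) and the standard library are available. Lean on these libraries where they do the work, as an engineer would, in place of code of your own. Each camera call takes 0.05 s, during which the arm holds its last target.

## Working session

There is one attempt and no reset: what is moved stays moved. The work goes in short steps, Python scripts to look and compute and a tool call to move; the robot and the scene stay as the last step left them, time stands still between calls to the robot, and variables do not carry over. Pictures are saved under pics/ and viewed, and the job is handed in when it is done.

Besides the shell and the picture viewer there is one more tool, called by a JSON object that holds its "fn" and its "kwargs". send_rows: Moves the arm, as the interface text tells. Its arguments: {"type":"object","properties":{"motion":{"type":"array"},"gripper":{"type":"number"},"grip_force":{"type":"number"}},"required":["motion"]}

```bash
mkdir -p pics; python3 - <<'E'
from cell import sensors, read_camera
import cv2, pickle
print(sensors.observe())
d={}
for n in("side","top"):
    c=read_camera(n); d[n]=c
    cv2.imwrite(f"pics/{n}0.png",c["frame"][:,:,::-1]); print(n,{k:c[k] for k in c if k!="frame"})
pickle.dump(d,open("d0.pkl","wb"))
E
```

```text
{'time': 0.0, 'qpos': array([ 9.79973240e-01,  3.42769828e-01,  1.52502412e+00,  1.35070120e-05,
        1.27538079e+00, -1.46003891e-01]), 'qvel': array([-0.00075648,  0.00184729,  0.00181792,  0.00043818, -0.0002226 ,
       -0.00351126]), 'joint_efforts': array([-4.10248185e-05, -4.31236124e+01, -2.44217938e+01,  7.16508483e-02,
        5.60653768e-02, -1.59213514e-04]), 'tool_pos': array([0.22567724, 0.47361504, 0.251018  ]), 'tool_rot': array([-1.57235969e+00,  2.42947874e-04, -4.44823329e-01]), 'contact_force': array([-0.2633148 , -0.18857107,  0.46488406]), 'torque': array([-0.05767227, -0.01281614, -0.01924402]), 'opening': 0.09186156537757162}
side {'fx': 459.76745370949175, 'fy': 459.76745370949175, 'cx': 315.62941950273347, 'cy': 200.2155273188162, 'extrinsics': array([[ 0.99319114, -0.1148291 ,  0.01963775, -0.52638392],
       [ 0.06480741,  0.68468839,  0.7259489 , -0.07287638],
       [-0.0968058 , -0.71973334,  0.68746822, -1.06082608],
       [ 0.        ,  0.        ,  0.        ,  1.        ]])}
top {'fx': 413.239114094466, 'fy': 413.239114094466, 'cx': 317.18072092938695, 'cy': 202.0876458848933, 'extrinsics': array([[-0.00614771, -0.99959974, -0.02761466,  0.03000414],
       [ 0.99261016, -0.00944684,  0.12097861, -0.53339972],
       [-0.12119106, -0.02666685,  0.99227093, -1.21699194],
       [ 0.        ,  0.        ,  0.        ,  1.        ]])}
```

```bash
ls .
```

```text
d0.pkl
pics
```

View pics/side0.png

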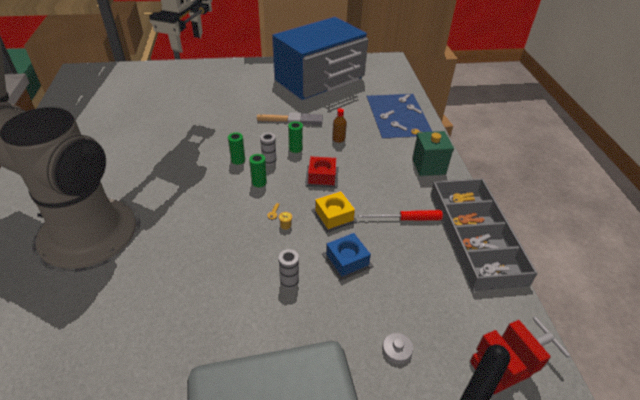

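View pics/top0.png

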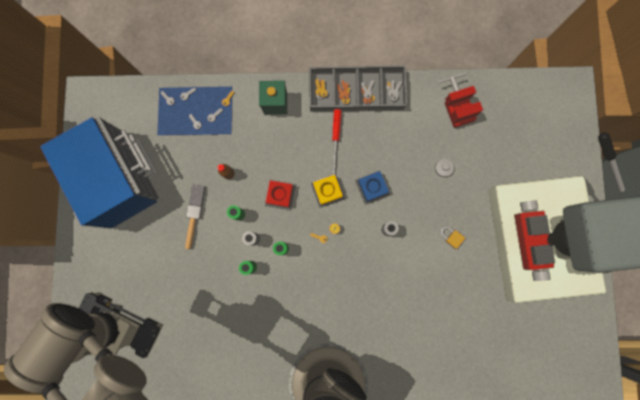

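```bash
cat > h.py <<'E'
import numpy as np
def ray(c,u,v):
    E=c["extrinsics"];R=E[:3,:3];t=E[:3,3]
    d=R.T@np.array([(u-c["cx"])/c["fx"],-(v-c["cy"])/c["fy"],-1.])
    return -R.T@t,d
def onz(c,u,v,z):
    o,d=ray(c,u,v);return o+d*(z-o[2])/d[2]
def proj(c,p):
    q=c["extrinsics"][:3,:3]@np.asarray(p)+c["extrinsics"][:3,3]
    return np.array([c["cx"]+c["fx"]*q[0]/-q[2],c["cy"]-c["fy"]*q[1]/-q[2]])
def tri(c1,p1,c2,p2):
    A=[];b=[]
    for c,p in((c1,p1),(c2,p2)):
        o,d=ray(c,*p);d/=np.linalg.norm(d);P=np.eye(3)-np.outer(d,d);A.append(P);b.append(P@o)
    return np.linalg.lstsq(np.vstack(A),np.hstack(b),rcond=None)[0]
E
python3 - <<'E'
import pickle,cv2
d=pickle.load(open("d0.pkl","rb"))
t=d["top"]["frame"][:,:,::-1];s=d["side"]["frame"][:,:,::-1]
cv2.imwrite("pics/t1.png",cv2.resize(t[155:285,215:415],None,fx=4,fy=4,interpolation=cv2.INTER_CUBIC))
cv2.imwrite("pics/s1.png",cv2.resize(s[120:300,220:400],None,fx=3.3,fy=3.3,interpolation=cv2.INTER_CUBIC))
E
```

```text
(no output)
```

View pics/t1.png

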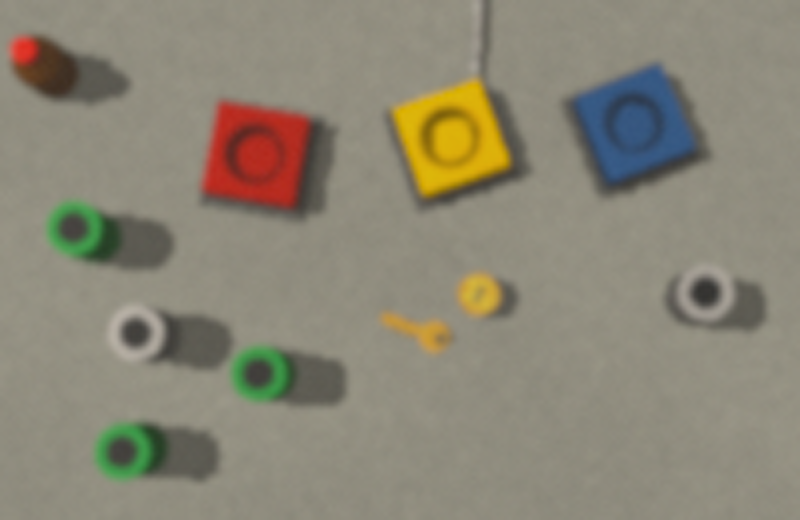

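View pics/s1.png

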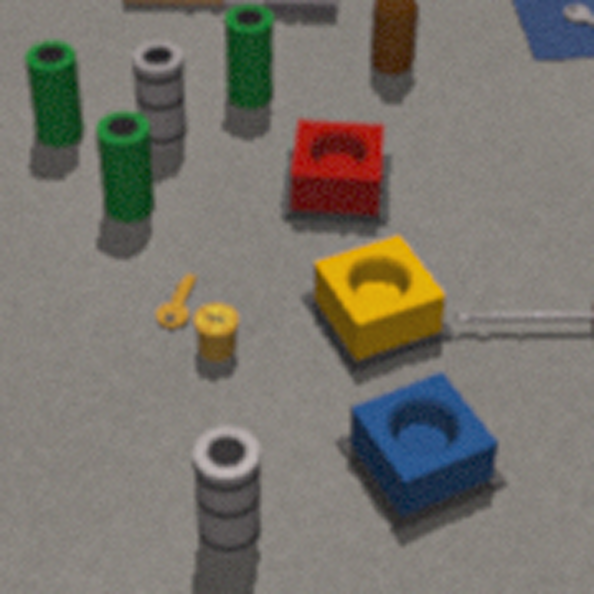

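```bash
cat > m.py <<'E'
import pickle,cv2,numpy as np
from h import *
d=pickle.load(open("d0.pkl","rb"))
for n,rois in(("top",{"L":(249,238),"R":(391.5,228.2),"g1":(234,212),"g2":(280,248),"g3":(246,268)}),("side",{"L":(268,137),"R":(288.5,256.5),"g1":(295.5,125.5),"g2":(257.5,158.5),"g3":(235.5,136.5)})):
    c=d[n];g=c["frame"].astype(np.float32)
    gray=cv2.cvtColor(c["frame"],cv2.COLOR_RGB2GRAY).astype(np.float32)
    for k,(u,v) in rois.items():
        r=10
        u0,v0=int(u)-r,int(v)-r
        p=gray[v0:v0+2*r+1,u0:u0+2*r+1]
        big=cv2.resize(p,None,fx=8,fy=8,interpolation=cv2.INTER_CUBIC)
        col=c["frame"][v0:v0+2*r+1,u0:u0+2*r+1]
        # dark dot near guess
        yy,xx=np.mgrid[:big.shape[0],:big.shape[1]]
        fu=u0+(xx+.5)/8-.5; fv=v0+(yy+.5)/8-.5
        lo=big[(np.hypot(fu-u,fv-v)<2)].min(); hi=np.percentile(big[(np.hypot(fu-u,fv-v)<6)],90)
        m=((big<(lo+hi)/2)).astype(np.uint8)
        nl,lab,st,ce=cv2.connectedComponentsWithStats(m)
        i=lab[int((v-v0+.5)*8),int((u-u0+.5)*8)]
        cu,cv_=u0+(ce[i][0]+.5)/8-.5,v0+(ce[i][1]+.5)/8-.5
        print(n,k,lo,hi,st[i],round(cu,2),round(cv_,2),onz(c,cu,cv_,.08).round(4))
    hsv=cv2.cvtColor(c["frame"],cv2.COLOR_RGB2HSV)
    for k,h0 in(("red",0),("yel",24),("blu",107)):
        dh=np.abs(hsv[...,0].astype(int)-h0);dh=np.minimum(dh,180-dh)
        m=((dh<9)&(hsv[...,1]>130)&(hsv[...,2]>60)).astype(np.uint8)
        m[:120 if n=="side" else 160]=0; m[:, :250]=0;m[:,400:]=0; m[275:]=0
        cs,_=cv2.findContours(m,cv2.RETR_EXTERNAL,cv2.CHAIN_APPROX_NONE)
        b=max(cs,key=cv2.contourArea)
        print(n,k,cv2.minAreaRect(b),hsv[tuple(np.int32(b.reshape(-1,2).mean(0))[::-1])])
        M=m*0;cv2.drawContours(M,[b],-1,1,-1);V=hsv[...,2][M>0];print(np.percentile(V,[5,25,50,75,95]))
E
python3 m.py
```

```text
top L 63.806812 168.26208 [  52   53   57   58 2562] 248.48 237.78 [0.4258 0.224  0.08  ]
top R 50.37536 154.0706 [  54   52   58   58 2604] 390.91 227.66 [ 0.4518 -0.1869  0.08  ]
top g1 66.51443 118.11447 [  46   52   58   56 2549] 232.89 211.49 [0.5026 0.2708 0.08  ]
top g2 61.986156 113.37594 [  48   55   58   57 2623] 279.11 247.94 [0.396 0.135 0.08 ]
top g3 63.55641 116.644714 [  48   51   58   57 2592] 245.02 267.5 [0.3409 0.2327 0.08  ]
top red ((278.84002685546875, 193.3800048828125), (23.97064971923828, 23.344552993774414), 10.30484676361084) [  2 209 181]
[108.8 150.  172.  180.  186. ]
top yel ((327.57012939453125, 189.29638671875), (24.619821548461914, 24.687089920043945), 70.34617614746094) [ 24 243 219]
[136. 180. 208. 218. 220.]
top blu ((373.10345458984375, 185.75860595703125), (21.540658950805664, 22.28343963623047), 68.19859313964844) [106 145 128]
[ 91. 113. 126. 130. 132.]
side L 27.88927 146.86154 [  45   60   66   38 1910] 267.34 136.39 [0.4266 0.2266 0.08  ]
side R 49.78043 154.25383 [  41   52   88   69 4731] 288.16 256.33 [ 0.4519 -0.1846  0.08  ]
side g1 28.928837 94.63716 [  54   65   60   35 1638] 294.99 124.82 [0.5035 0.2737 0.08  ]
side g2 32.399 98.38387 [  45   61   71   44 2424] 256.68 157.87 [0.3967 0.1379 0.08  ]
side g3 27.859104 111.36018 [  46   64   71   44 2394] 234.81 136.05 [0.3418 0.2356 0.08  ]
side red ((321.56549072265625, 170.38619995117188), (27.247018814086914, 27.59935188293457), 3.3664605617523193) [  2 237 166]
[ 86.   93.  122.  164.  169.4]
side yel ((334.4999694824219, 209.50001525878906), (32.25523376464844, 37.314876556396484), 71.56504821777344) [ 23 244 222]
[ 97. 116. 157. 221. 225.]
side blu ((348.10345458984375, 253.7586212158203), (34.91072082519531, 39.36741256713867), 68.19859313964844) [106 188 134]
[ 63.  71. 111. 139. 143.]
```

```bash
cat > m2.py <<'E'
import pickle,cv2,numpy as np
from h import *
d=pickle.load(open("d0.pkl","rb"))
T={"top":{"red":(279,193.5),"yel":(327.5,189),"blu":(373,186)},"side":{"red":(322.5,164),"yel":(335,205),"blu":(348,248)}}
out={}
for n in T:
    c=d[n]; panel=[]
    for k,(u,v) in T[n].items():
        r=26;u0,v0=int(u)-r,int(v)-r
        b=cv2.resize(c["frame"][v0:v0+2*r+1,u0:u0+2*r+1],None,fx=8,fy=8,interpolation=cv2.INTER_CUBIC)
        hsv=cv2.cvtColor(b,cv2.COLOR_RGB2HSV)
        h0={"red":2,"yel":24,"blu":107}[k]
        dh=np.abs(hsv[...,0].astype(int)-h0);dh=np.minimum(dh,180-dh)
        V=hsv[...,2]
        thr={"top":{"red":125,"yel":160,"blu":100},"side":{"red":142,"yel":185,"blu":118}}[n][k]
        m=((dh<12)&(hsv[...,1]>(90 if k=="blu" else 120))&(V>thr)).astype(np.uint8)
        m=cv2.morphologyEx(m,cv2.MORPH_OPEN,np.ones((9,9)))
        cs,_=cv2.findContours(m,cv2.RETR_EXTERNAL,cv2.CHAIN_APPROX_NONE)
        q=cv2.convexHull(max(cs,key=cv2.contourArea))
        # map hull to world plane z=.04, then square fit
        P=np.array([onz(c,u0+(x+.5)/8-.5,v0+(y+.5)/8-.5,.04)[:2] for x,y in q.reshape(-1,2)],np.float32)
        R=cv2.minAreaRect(P*1000)
        Mm=cv2.moments((cv2.convexHull(P*1000)))
        print(n,k,np.round(R[0],1),np.round(R[1],1),round(R[2],1),"centroid",round(Mm["m10"]/Mm["m00"],1),round(Mm["m01"]/Mm["m00"],1))
        cv2.drawContours(b,[q],-1,(255,255,255),1);panel.append(b[:,:,::-1])
    cv2.imwrite(f"pics/p_{n}.png",cv2.resize(np.hstack(panel),(798,266)))
E
python3 m2.py
```

```text
top red [561.2 142.7] [71.2 71.9] 79.6 centroid 561.2 142.6
top yel [573.3  -4.8] [72.  71.7] 19.1 centroid 573.3 -4.8
top blu [ 581.6 -143.6] [69.1 71.4] 21.4 centroid 581.5 -143.4
side red [562.6 145.2] [69.3 69.6] 79.1 centroid 562.7 145.3
side yel [573.9  -2.6] [70.8 70.8] 19.1 centroid 573.9 -2.7
side blu [ 582.8 -142.1] [69.7 69.6] 21.4 centroid 582.8 -142.0
```

```bash
cat > go.py <<'E'
import sys,numpy as np
from cell import sensors
from scipy.spatial.transform import Rotation as R
s=sensors.observe()
def go(x,y,z,yawdeg=None):
    r=s["tool_rot"];Rm=R.from_euler("xyz",r).as_matrix()
    dl=Rm.T@(np.array([x,y,z])-s["tool_pos"])
    tw=0 if yawdeg is None else -((yawdeg-np.degrees(r[2])+180)%360-180)
    print("shift",dl.round(4),"twist",round(tw,2))
def st():
    print("t",s["time"],"pos",s["tool_pos"].round(4),"rotdeg",np.degrees(s["tool_rot"]).round(2),"F",s["contact_force"].round(2),"M",s["torque"].round(3),"open",round(s["opening"],4),"q",s["qpos"].round(2))
if __name__=="__main__":
    st()
    if len(sys.argv)>3: go(*map(float,sys.argv[1:]))
E
python3 go.py 0.4262 0.2253 0.20 20; python3 - <<'E'
import pickle;from h import *
d=pickle.load(open("d0.pkl","rb"))
print("oil",onz(d["top"],222,166,.1), onz(d["side"],340,111,.1))
E
```

```text
t 0.1 pos [0.2257 0.4737 0.2511] rotdeg [-9.008e+01  1.000e-02 -2.549e+01] F [ 0.23 -0.51 -0.01] M [-0.035 -0.024 -0.076] open 0.0922 q [ 0.98  0.34  1.52 -0.    1.28 -0.15]
shift [ 0.2879  0.0512 -0.1378] twist -45.49
oil [0.63384521 0.30045772 0.1       ] [0.63050278 0.30048363 0.1       ]
```

{"fn": "send_rows", "kwargs": {"motion": [[[0.036, 0.006, -0.017, -5.7], [0.072, 0.013, -0.034, -11.4], [0.108, 0.019, -0.052, -17.1], [0.144, 0.026, -0.069, -22.7], [0.18, 0.032, -0.086, -28.4], [0.216, 0.038, -0.103, -34.1], [0.252, 0.045, -0.121, -39.8], [0.288, 0.051, -0.138, -45.5]]], "gripper": 1}}

```text
time: 0.9
tool_pos: [0.4268, 0.2236, 0.1997]
tool_rot: [-1.571, 0.002, 0.353]
contact_force: [-0.1, 0.2, -0.0]
opening: 0.0918
```

```bash
python3 go.py 0.4262 0.2253 0.066 20
```

```text
t 0.9 pos [0.4268 0.2236 0.1997] rotdeg [-90.04   0.11  20.25] F [-0.13  0.23 -0.05] M [0.097 0.013 0.044] open 0.0918 q [ 0.32  0.32  1.72 -0.    1.11 -1.6 ]
shift [0.0003 0.1337 0.0019] twist 0.25
```

{"fn": "send_rows", "kwargs": {"motion": [[[0, 0.03, 0.001, 0], [0, 0.06, 0.002, 0], [0, 0.09, 0.002, 0], [0, 0.115, 0.002, 0], [0, 0.134, 0.002, 0], [0, 0.134, 0.002, 0]]]}}

```text
time: 1.5
tool_pos: [0.4242, 0.2246, 0.0634]
tool_rot: [-1.571, 0.008, 0.353]
contact_force: [0.2, 0.6, 0.3]
opening: 0.0919
```

```bash
python3 - <<'E'
from cell import read_camera
import cv2,numpy as np,pickle
a=read_camera("side");b=read_camera("top")
pickle.dump({"side":a,"top":b},open("d1.pkl","wb"))
x=cv2.resize(a["frame"][70:220,180:330],(400,400),interpolation=cv2.INTER_CUBIC);y=cv2.resize(b["frame"][160:310,180:330],(400,400),interpolation=cv2.INTER_CUBIC)
cv2.imwrite("pics/g1.png",np.hstack([x,y])[:,:,::-1])
E
python3 go.py
```

```text
t 1.6 pos [0.4259 0.2253 0.0658] rotdeg [-90.04   0.15  20.25] F [-0.93 -0.18  0.2 ] M [ 0.06   0.059 -0.033] open 0.0917 q [ 0.33  0.51  1.87 -0.    0.77 -1.6 ]
```

View pics/g1.png

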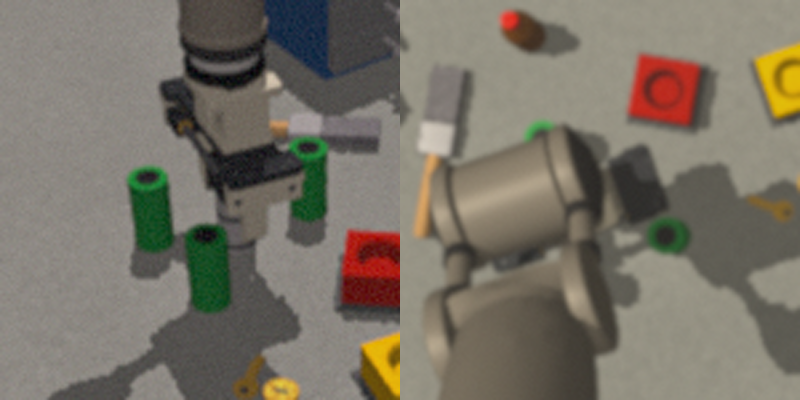

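The left hub stands between the fingers (about (235,215) in the side crop), clear of the green ones. Closing.

{"fn": "send_rows", "kwargs": {"motion": [[[0, 0, 0, 0], [0, 0, 0, 0], [0, 0, 0, 0], [0, 0, 0, 0], [0, 0, 0, 0], [0, 0, 0, 0], [0, 0, 0, 0], [0, 0, 0, 0]]], "gripper": 0, "grip_force": 45}}

```text
time: 2.4
tool_pos: [0.4259, 0.2252, 0.0658]
tool_rot: [-1.572, 0.003, 0.353]
contact_force: [0.3, -0.1, 0.8]
opening: 0.039
```

```bash
python3 go.py
```

```text
t 2.4 pos [0.4259 0.2252 0.0658] rotdeg [-90.04   0.15  20.25] F [ 0.33 -0.09  0.83] M [ 0.054 -0.001 -0.02 ] open 0.039 q [ 0.33  0.51  1.87 -0.    0.77 -1.6 ]
```

Gripped (39 mm). Lift gently, then weigh.

{"fn": "send_rows", "kwargs": {"motion": [[[0, -0.006, 0, 0], [0, -0.018, 0, 0], [0, -0.035, 0, 0], [0, -0.055, 0, 0], [0, -0.075, 0, 0], [0, -0.09, 0, 0], [0, -0.1, 0, 0], [0, -0.1, 0, 0]]]}}

```text
time: 3.2
tool_pos: [0.4265, 0.2256, 0.1668]
tool_rot: [-1.572, 0.001, 0.353]
contact_force: [-0.3, -0.7, -3.8]
opening: 0.039
```

{"fn": "send_rows", "kwargs": {"motion": [[[0, 0, 0, 0], [0, 0, 0, 0], [0, 0, 0, 0]]]}}

```text
time: 3.5
tool_pos: [0.4261, 0.2254, 0.1661]
tool_rot: [-1.572, 0.002, 0.353]
contact_force: [0.1, 0.4, -4.9]
opening: 0.0395
```

{"fn": "send_rows", "kwargs": {"motion": [[[0, 0, 0, 0], [0, 0, 0, 0]]]}}

```text
time: 3.7
tool_pos: [0.4259, 0.2253, 0.1656]
tool_rot: [-1.571, 0.003, 0.353]
contact_force: [0.5, -0.1, -3.6]
opening: 0.039
```

{"fn": "send_rows", "kwargs": {"motion": [[[0, 0, 0, 0], [0, 0, 0, 0]]]}}

```text
time: 3.9
tool_pos: [0.4258, 0.2253, 0.1655]
tool_rot: [-1.572, 0.004, 0.353]
contact_force: [-0.1, -0.8, -3.8]
opening: 0.0387
```

```bash
python3 go.py 0.562 0.144 0.20; python3 go.py 0.5736 -0.0037 0.20;python3 go.py 0.5822 -0.1428 0.20
```

```text
t 3.9 pos [0.4258 0.2253 0.1655] rotdeg [-90.04   0.21  20.24] F [-0.13 -0.84 -3.78] M [ 0.099  0.095 -0.025] open 0.0387 q [ 0.33  0.36  1.76 -0.    1.02 -1.6 ]
shift [ 0.0995 -0.0348 -0.1234] twist 0
t 3.9 pos [0.4258 0.2253 0.1655] rotdeg [-90.04   0.21  20.24] F [-0.13 -0.84 -3.78] M [ 0.099  0.095 -0.025] open 0.0387 q [ 0.33  0.36  1.76 -0.    1.02 -1.6 ]
shift [ 0.0593 -0.0346 -0.266 ] twist 0
t 3.9 pos [0.4258 0.2253 0.1655] rotdeg [-90.04   0.21  20.24] F [-0.13 -0.84 -3.78] M [ 0.099  0.095 -0.025] open 0.0387 q [ 0.33  0.36  1.76 -0.    1.02 -1.6 ]
shift [ 0.0192 -0.0343 -0.3995] twist 0
```

About 4.0 N, so 0.40 kg: filled, yellow. Carry it over the yellow block.

{"fn": "send_rows", "kwargs": {"motion": [[[0.002, -0.004, -0.009, 0], [0.006, -0.008, -0.029, 0], [0.013, -0.012, -0.058, 0], [0.021, -0.0145, -0.093, 0], [0.029, -0.0145, -0.13, 0], [0.037, -0.0145, -0.167, 0], [0.045, -0.0145, -0.202, 0], [0.051, -0.0145, -0.23, 0]]]}}

```text
time: 4.7
tool_pos: [0.5545, 0.0245, 0.1803]
tool_rot: [-1.572, 0.003, 0.352]
contact_force: [0.7, -0.1, -4.0]
opening: 0.0388
```

```bash
python3 go.py 0.5736 -0.0037 0.18 20
```

```text
t 4.7 pos [0.5545 0.0245 0.1803] rotdeg [-90.09   0.17  20.18] F [ 0.7  -0.09 -3.99] M [ 0.004 -0.038  0.017] open 0.0388 q [-0.09  0.46  1.54 -0.    1.14 -2.01]
shift [ 0.0082  0.0003 -0.0331] twist 0.18
```

{"fn": "send_rows", "kwargs": {"motion": [[[0.003, 0, -0.012, 0], [0.006, 0, -0.024, 0], [0.008, 0.01, -0.031, 0], [0.008, 0.025, -0.033, 0], [0.008, 0.042, -0.033, 0], [0.008, 0.054, -0.033, 0], [0.008, 0.054, -0.033, 0], [0.008, 0.054, -0.033, 0]]]}}

```text
time: 5.5
tool_pos: [0.5733, -0.0033, 0.1263]
tool_rot: [-1.572, 0.003, 0.353]
contact_force: [1.4, 0.2, -4.1]
opening: 0.039
```

```bash
python3 go.py 0.5736 -0.0037 0.126 20;python3 - <<'E'
from cell import read_camera
import cv2,numpy as np,pickle
a=read_camera("side");b=read_camera("top")
pickle.dump({"side":a,"top":b},open("d2.pkl","wb"))
x=cv2.resize(a["frame"][150:240,290:380],(400,400),interpolation=cv2.INTER_CUBIC);y=cv2.resize(b["frame"][140:240,280:380],(400,400),interpolation=cv2.INTER_CUBIC)
cv2.imwrite("pics/g2.png",np.hstack([x,y])[:,:,::-1])
E

```

```text
t 5.5 pos [ 0.5733 -0.0033  0.1263] rotdeg [-90.08   0.18  20.22] F [ 1.36  0.21 -4.1 ] M [0.08  0.037 0.011] open 0.039 q [-0.14  0.55  1.55 -0.    1.04 -2.06]
shift [ 0.0002  0.0003 -0.0005] twist 0.22
```

View pics/g2.png

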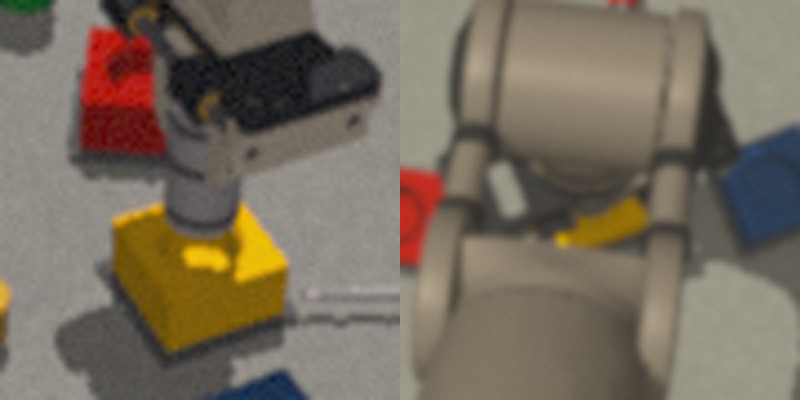

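```bash
cat > ax.py <<'E'
import pickle,cv2,numpy as np,sys
from h import *
f,px,py=sys.argv[1],float(sys.argv[2]),float(sys.argv[3])   # side-camera pocket centre at mouth
zb=float(sys.argv[4]); thr=float(sys.argv[5]) if len(sys.argv)>5 else None
c=pickle.load(open(f,"rb"))["side"];fr=c["frame"]
sat=cv2.GaussianBlur(cv2.cvtColor(fr,cv2.COLOR_RGB2HSV)[...,1].astype(np.float32),(3,3),0)
g=fr.astype(np.float32)
for z in(zb+.004,zb+.01,zb+.016):
    u,v=proj(c,(px,py,z)); 
    e=proj(c,(px+.02*.99,py+.02*.1,z))
    row=int(round(v)); print("z",z,"expected axis px",u.round(2),v.round(2),"r px",(np.linalg.norm(e-[u,v])).round(2))
    a=int(u)-14;print(a,[tuple(int(q) for q in p) for p in g[row,a:a+29]])
E
python3 ax.py d2.pkl 0.5739 -0.0026 0.0605
```

```text
z 0.0645 expected axis px 335.04 196.19 r px 8.34
321 [(167, 149, 126), (174, 154, 128), (188, 158, 114), (210, 169, 88), (206, 162, 64), (175, 135, 52), (106, 85, 57), (77, 73, 76), (86, 82, 82), (89, 87, 89), (96, 90, 93), (98, 96, 95), (102, 94, 92), (99, 96, 97), (105, 99, 99), (99, 97, 94), (99, 95, 95), (93, 90, 92), (94, 92, 93), (92, 88, 91), (89, 84, 89), (80, 76, 83), (120, 98, 64), (199, 157, 63), (188, 157, 113), (156, 145, 134), (143, 141, 139), (149, 148, 144), (146, 145, 139)]
z 0.0705 expected axis px 335.16 194.3 r px 8.37
321 [(148, 142, 139), (149, 142, 137), (150, 146, 144), (146, 144, 139), (145, 140, 133), (130, 120, 113), (93, 89, 85), (82, 81, 81), (89, 86, 85), (94, 88, 90), (88, 87, 86), (98, 93, 95), (104, 100, 96), (101, 97, 97), (96, 93, 91), (99, 92, 94), (102, 98, 97), (96, 92, 93), (97, 89, 90), (94, 89, 87), (91, 88, 91), (86, 81, 85), (92, 86, 84), (135, 124, 112), (145, 141, 133), (147, 143, 137), (146, 145, 139), (151, 143, 139), (147, 144, 137)]
z 0.0765 expected axis px 335.29 192.39 r px 8.4
321 [(148, 141, 137), (149, 144, 137), (144, 142, 134), (140, 138, 133), (148, 145, 142), (133, 131, 125), (99, 96, 97), (90, 83, 82), (88, 84, 83), (94, 92, 91), (99, 90, 94), (100, 95, 94), (98, 95, 94), (102, 96, 97), (100, 94, 95), (97, 93, 88), (101, 94, 92), (98, 90, 93), (100, 95, 95), (91, 88, 87), (90, 88, 87), (91, 85, 89), (94, 91, 86), (128, 126, 121), (141, 138, 132), (147, 139, 137), (147, 143, 139), (142, 139, 133), (147, 143, 135)]
```

```bash
python3 - <<'E'
import pickle;from h import *
c=pickle.load(open("d2.pkl","rb"))["side"]
P=np.array([.5739,-.0026,.0605])
o=-c["extrinsics"][:3,:3].T@c["extrinsics"][:3,3]; print(o)
h=o-P;h[2]=0;h/=np.linalg.norm(h)
print(proj(c,P),proj(c,P+.02*h),proj(c,P+.0195*h),"per mm",proj(c,P+.021*h)-proj(c,P+.02*h))
for v in range(195,210): print(v,c["frame"][v,333:338].mean(0).round())
E
```

```text
[ 0.42482867 -0.77405848  0.79252574]
[334.95357002 197.44886823] [334.56074954 203.35819222] [334.57070119 203.20848642] per mm [-0.01992376  0.29971945]
195 [99. 94. 95.]
196 [101.  96.  95.]
197 [100.  93.  95.]
198 [99. 94. 94.]
199 [85. 83. 82.]
200 [60. 59. 60.]
201 [70. 67. 67.]
202 [96. 88. 82.]
203 [114.  94.  69.]
204 [134. 100.  13.]
205 [182. 136.   7.]
206 [228. 176.  10.]
207 [236. 190.  10.]
208 [236. 191.  10.]
209 [222. 166.  10.]
```

Hub is centred to within about 0.5 mm in the side view. Descend into the mouth.

{"fn": "send_rows", "kwargs": {"motion": [[[0.0005, 0.004, 0, 0], [0.0005, 0.01, 0, 0], [0.0005, 0.015, 0, 0], [0.0005, 0.019, 0, 0], [0.0005, 0.022, 0, 0], [0.0005, 0.024, 0, 0], [0.0005, 0.026, 0, 0], [0.0005, 0.026, 0, 0]]]}}

```text
time: 6.4
tool_pos: [0.5742, -0.0035, 0.1009]
tool_rot: [-1.573, 0.002, 0.353]
contact_force: [-0.5, 0.2, -4.8]
opening: 0.0385
```

```bash
python3 go.py
```

```text
t 6.4 pos [ 0.5742 -0.0035  0.1009] rotdeg [-90.12   0.1   20.21] F [-0.55  0.18 -4.82] M [0.063 0.026 0.009] open 0.0385 q [-0.14  0.59  1.58 -0.    0.98 -2.06]
```

{"fn": "send_rows", "kwargs": {"motion": [[[0, 0.002, 0, 0], [0, 0.004, 0, 0], [0, 0.006, 0, 0], [0, 0.008, 0, 0], [0, 0.009, 0, 0], [0, 0.01, 0, 0], [0, 0.01, 0, 0]]]}}

```text
time: 7.1
tool_pos: [0.5741, -0.0035, 0.0907]
tool_rot: [-1.573, 0.002, 0.353]
contact_force: [-0.7, -0.4, -3.3]
opening: 0.039
```

```bash
python3 go.py
```

```text
t 7.1 pos [ 0.5741 -0.0035  0.0907] rotdeg [-90.11   0.12  20.21] F [-0.71 -0.38 -3.29] M [0.122 0.06  0.021] open 0.039 q [-0.14  0.6   1.58 -0.    0.96 -2.06]
```

{"fn": "send_rows", "kwargs": {"motion": [[[0, 0.001, 0, 0], [0, 0.002, 0, 0], [0, 0.003, 0, 0], [0, 0.004, 0, 0], [0, 0.004, 0, 0]]]}}

```text
time: 7.6
tool_pos: [0.5743, -0.0035, 0.0879]
tool_rot: [-1.573, 0.001, 0.353]
contact_force: [-3.1, -0.4, 5.1]
opening: 0.0389
```

{"fn": "send_rows", "kwargs": {"motion": [[[0, 0.001, 0, 0], [0, 0.002, 0, 0], [0, 0.003, 0, 0], [0, 0.003, 0, 0]]]}}

```text
time: 8.0
tool_pos: [0.5743, -0.0035, 0.086]
tool_rot: [-1.573, 0.001, 0.353]
contact_force: [-2.9, 0.6, 6.9]
opening: 0.0392
```

{"fn": "send_rows", "kwargs": {"motion": [[[-0.0003, 0.001, 0, 0], [-0.0005, 0.002, 0, 0], [-0.0005, 0.003, 0, 0], [-0.0005, 0.004, 0, 0], [-0.0005, 0.004, 0, 0]]]}}

```text
time: 8.5
tool_pos: [0.5742, -0.0035, 0.0831]
tool_rot: [-1.574, -0.001, 0.353]
contact_force: [-1.8, 1.2, 6.4]
opening: 0.039
```

{"fn": "send_rows", "kwargs": {"motion": [[[0, 0.001, 0, 0], [0, 0.002, 0, 0], [0, 0.003, 0, 0], [0, 0.003, 0, 0]]]}}

```text
time: 8.9
tool_pos: [0.5742, -0.0035, 0.0812]
tool_rot: [-1.574, -0.001, 0.353]
contact_force: [-4.0, 0.2, 7.3]
opening: 0.0394
```

{"fn": "send_rows", "kwargs": {"motion": [[[-0.0005, 0.001, 0, 0], [-0.001, 0.002, 0, 0], [-0.001, 0.003, 0, 0], [-0.001, 0.003, 0, 0]]]}}

```text
time: 9.3
tool_pos: [0.574, -0.0036, 0.0796]
tool_rot: [-1.575, -0.003, 0.353]
contact_force: [-1.6, 1.6, 6.2]
opening: 0.0386
```

{"fn": "send_rows", "kwargs": {"motion": [[[0, 0.001, 0, 0], [0, 0.002, 0, 0], [0, 0.002, 0, 0]]]}}

```text
time: 9.6
tool_pos: [0.574, -0.0035, 0.0786]
tool_rot: [-1.575, -0.004, 0.353]
contact_force: [-2.6, -0.1, 6.9]
opening: 0.0391
```

{"fn": "send_rows", "kwargs": {"motion": [[[0, 0.001, 0, 0], [0, 0.002, 0, 0], [0, 0.002, 0, 0]]]}}

```text
time: 9.9
tool_pos: [0.574, -0.0035, 0.0777]
tool_rot: [-1.575, -0.004, 0.353]
contact_force: [-4.2, -0.2, 7.4]
opening: 0.0387
```

{"fn": "send_rows", "kwargs": {"motion": [[[0, 0.001, 0, 0], [0, 0.002, 0, 0], [0, 0.002, 0, 0]]]}}

```text
time: 10.2
tool_pos: [0.5741, -0.0035, 0.0776]
tool_rot: [-1.576, -0.005, 0.353]
contact_force: [-5.0, 0.7, 13.6]
opening: 0.0392
```

{"fn": "send_rows", "kwargs": {"motion": [[[0, 0.001, 0, 0], [0, 0.002, 0, 0], [0, 0.0025, 0, 0], [0, 0.0025, 0, 0]]]}}

```text
time: 10.6
tool_pos: [0.5743, -0.0035, 0.0776]
tool_rot: [-1.576, -0.006, 0.353]
contact_force: [-6.7, 1.1, 19.1]
opening: 0.0389
```

```bash
python3 go.py
```

```text
t 10.6 pos [ 0.5743 -0.0035  0.0776] rotdeg [-90.32  -0.36  20.23] F [-6.73  1.07 19.05] M [0.303 1.686 0.002] open 0.0389 q [-0.14  0.61  1.6  -0.    0.92 -2.06]
```

Hard stop reached: the TCP stayed at 0.0776 while the force climbed to 19 N. Relax, then open.

{"fn": "send_rows", "kwargs": {"motion": [[[0, 0, 0, 0], [0, 0, 0, 0]]]}}

```text
time: 10.8
tool_pos: [0.5741, -0.0035, 0.0778]
tool_rot: [-1.576, -0.006, 0.353]
contact_force: [-2.1, 0.2, 3.6]
opening: 0.0389
```

{"fn": "send_rows", "kwargs": {"motion": [[[0, 0, 0, 0], [0, 0, 0, 0], [0, 0, 0, 0], [0, 0, 0, 0], [0, 0, 0, 0], [0, 0, 0, 0], [0, 0, 0, 0]]], "gripper": 1}}

```text
time: 11.5
tool_pos: [0.5742, -0.0035, 0.0777]
tool_rot: [-1.576, -0.006, 0.353]
contact_force: [-0.2, -0.6, 0.1]
opening: 0.0894
```

{"fn": "send_rows", "kwargs": {"motion": [[[0, -0.01, 0, 0], [0, -0.03, 0, 0], [0, -0.06, 0, 0], [0, -0.09, 0, 0], [0, -0.115, 0, 0], [0, -0.125, 0, 0]]]}}

```text
time: 12.1
tool_pos: [0.5743, -0.0033, 0.2062]
tool_rot: [-1.579, -0.011, 0.353]
contact_force: [-0.1, 0.1, 0.2]
opening: 0.0918
```

```bash
python3 go.py 0.4519 -0.1858 0.2
```

```text
t 12.1 pos [ 0.5743 -0.0033  0.2062] rotdeg [-90.47  -0.63  20.24] F [-0.12  0.14  0.19] M [ 0.075  0.039 -0.017] open 0.0918 q [-0.14  0.46  1.47 -0.    1.2  -2.06]
shift [-0.178   0.0053 -0.1289] twist 0
```

{"fn": "send_rows", "kwargs": {"motion": [[[-0.015, 0, -0.01, 0], [-0.045, 0, -0.032, 0], [-0.08, 0.002, -0.058, 0], [-0.115, 0.005, -0.083, 0], [-0.145, 0.005, -0.105, 0], [-0.168, 0.005, -0.121, 0], [-0.178, 0.005, -0.129, 0], [-0.178, 0.005, -0.129, 0]]]}}

```text
time: 12.9
tool_pos: [0.4507, -0.187, 0.1997]
tool_rot: [-1.578, -0.01, 0.35]
contact_force: [-0.6, 0.6, 0.5]
opening: 0.0918
```

```bash
python3 go.py 0.4519 -0.1858 0.066; python3 - <<'E'
from cell import read_camera
import cv2,numpy as np,pickle
a=read_camera("side");b=read_camera("top")
pickle.dump({"side":a,"top":b},open("d3.pkl","wb"))
x=cv2.resize(a["frame"][130:330,230:430],(400,400),interpolation=cv2.INTER_CUBIC);y=cv2.resize(b["frame"][140:300,260:420],(400,400),interpolation=cv2.INTER_CUBIC)
cv2.imwrite("pics/g3.png",np.hstack([x,y])[:,:,::-1])
E
```

```text
t 12.9 pos [ 0.4507 -0.187   0.1997] rotdeg [-90.41  -0.57  20.08] F [-0.62  0.6   0.5 ] M [0.06  0.052 0.013] open 0.0918 q [-0.55  0.32  1.71  0.    1.1  -2.48]
shift [0.0002 0.1337 0.0017] twist 0
```

View pics/g3.png

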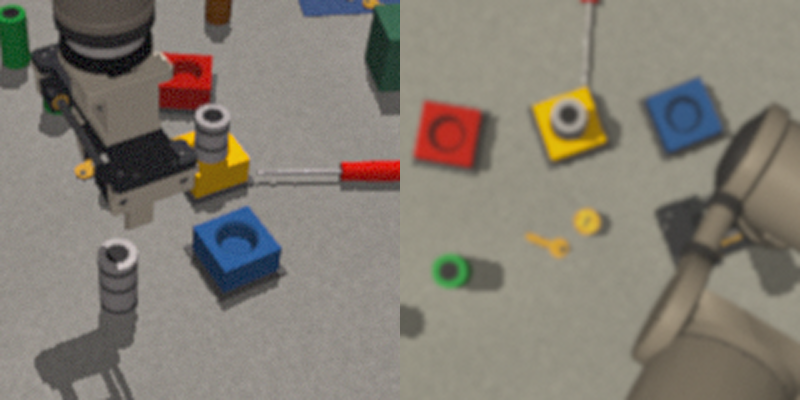

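The yellow block holds the first hub upright (side crop (212,120), top crop (570,115)). The second hub stands at side crop (118,255), under the open gripper. Descend.

{"fn": "send_rows", "kwargs": {"motion": [[[0, 0.03, 0.001, 0], [0, 0.06, 0.0015, 0], [0, 0.09, 0.0015, 0], [0, 0.115, 0.0015, 0], [0, 0.13, 0.0015, 0], [0, 0.134, 0.0015, 0], [0, 0.134, 0.0015, 0]]]}}

```text
time: 13.7
tool_pos: [0.4535, -0.1835, 0.0655]
tool_rot: [-1.577, -0.01, 0.354]
contact_force: [-0.5, 0.0, 0.5]
opening: 0.0921
```

```bash
python3 go.py 0.4519 -0.1858 0.066; python3 - <<'E'
from cell import read_camera
import cv2,numpy as np,pickle
a=read_camera("side")
cv2.imwrite("pics/g4.png",cv2.resize(a["frame"][170:320,210:360],(500,500),interpolation=cv2.INTER_CUBIC)[:,:,::-1])
d=pickle.load(open("d3.pkl","rb"))
from h import *
# seated lid dot
c=d["top"];g=cv2.cvtColor(c["frame"],cv2.COLOR_RGB2GRAY).astype(float)
u0,v0=proj(c,(.5736,-.0037,.092));print(u0,v0)
p=g[int(v0)-4:int(v0)+5,int(u0)-4:int(u0)+5];w=np.clip(110-p,0,None);yy,xx=np.mgrid[-4:5,-4:5]
u,v=int(u0)+(w*xx).sum()/w.sum(),int(v0)+(w*yy).sum()/w.sum();print(u,v,onz(c,u,v,.092))
E
```

```text
t 13.7 pos [ 0.4535 -0.1835  0.0655] rotdeg [-90.37  -0.59  20.29] F [-0.46  0.02  0.53] M [ 0.089 -0.009 -0.007] open 0.0921 q [-0.54  0.51  1.86  0.01  0.76 -2.47]
shift [-0.0023 -0.0005 -0.0016] twist 0
326.73640562824806 185.79262896832697
327.0305970149254 185.50149253731342 [ 0.5744433  -0.00455824  0.092     ]
```

View pics/g4.png

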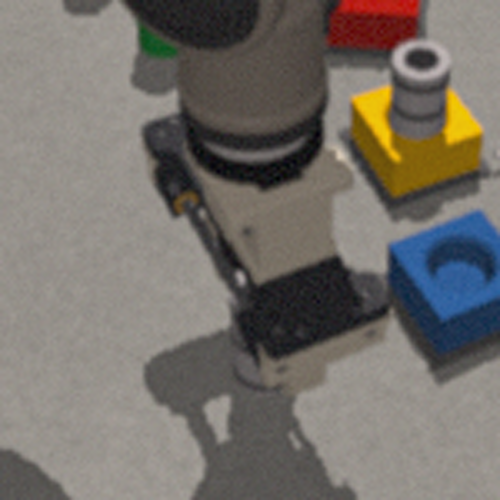

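The hub is between the fingers. Correct 2 mm along the pads and close.

{"fn": "send_rows", "kwargs": {"motion": [[[-0.0023, -0.0005, -0.0016, 0], [-0.0023, -0.0005, -0.0016, 0], [-0.0023, -0.0005, -0.0016, 0]]]}}

```text
time: 14.05
tool_pos: [0.4525, -0.1865, 0.0674]
tool_rot: [-1.579, -0.012, 0.354]
contact_force: [1.1, -0.4, -0.0]
opening: 0.0916
```

{"fn": "send_rows", "kwargs": {"motion": [[[0, 0, 0, 0], [0, 0, 0, 0], [0, 0, 0, 0], [0, 0, 0, 0], [0, 0, 0, 0], [0, 0, 0, 0], [0, 0, 0, 0], [0, 0, 0, 0]]], "gripper": 0, "grip_force": 45}}

```text
time: 14.85
tool_pos: [0.4524, -0.1864, 0.0673]
tool_rot: [-1.579, -0.012, 0.354]
contact_force: [-0.5, -0.6, -0.8]
opening: 0.0398
```

{"fn": "send_rows", "kwargs": {"motion": [[[0, -0.006, 0, 0], [0, -0.018, 0, 0], [0, -0.035, 0, 0], [0, -0.055, 0, 0], [0, -0.075, 0, 0], [0, -0.09, 0, 0], [0, -0.1, 0, 0], [0, -0.1, 0, 0]]]}}

```text
time: 15.65
tool_pos: [0.4516, -0.1865, 0.1691]
tool_rot: [-1.582, -0.014, 0.354]
contact_force: [-0.3, 0.4, -2.4]
opening: 0.0397
```

{"fn": "send_rows", "kwargs": {"motion": [[[0, 0, 0, 0], [0, 0, 0, 0], [0, 0, 0, 0]]]}}

```text
time: 15.95
tool_pos: [0.4513, -0.1863, 0.1684]
tool_rot: [-1.581, -0.013, 0.354]
contact_force: [-0.6, -1.3, -1.9]
opening: 0.0397
```

{"fn": "send_rows", "kwargs": {"motion": [[[0, 0, 0, 0], [0, 0, 0, 0]]]}}

```text
time: 16.15
tool_pos: [0.4511, -0.1861, 0.1679]
tool_rot: [-1.58, -0.012, 0.354]
contact_force: [0.3, 0.2, -1.1]
opening: 0.0399
```

{"fn": "send_rows", "kwargs": {"motion": [[[0, 0, 0, 0], [0, 0, 0, 0]]]}}

```text
time: 16.35
tool_pos: [0.451, -0.1861, 0.1678]
tool_rot: [-1.58, -0.012, 0.354]
contact_force: [0.1, 0.1, -2.2]
opening: 0.0396
```

```bash
python3 go.py 0.562 0.144 0.20; python3 go.py 0.5822 -0.1428 0.17
```

```text
t 16.35 pos [ 0.451  -0.1861  0.1678] rotdeg [-90.5   -0.7   20.27] F [ 0.08  0.1  -2.21] M [0.022 0.045 0.041] open 0.0396 q [-0.55  0.36  1.76  0.    1.01 -2.48]
shift [ 0.2188 -0.032   0.271 ] twist 0
t 16.35 pos [ 0.451  -0.1861  0.1678] rotdeg [-90.5   -0.7   20.27] F [ 0.08  0.1  -2.21] M [0.022 0.045 0.041] open 0.0396 q [-0.55  0.36  1.76  0.    1.01 -2.48]
shift [ 0.1381 -0.0005 -0.0048] twist 0
```

About 1.9 N (noise ±0.6), well below filled: hollow, blue. Carry it over.

{"fn": "send_rows", "kwargs": {"motion": [[[0.006, 0, 0, 0], [0.02, 0, -0.001, 0], [0.042, 0, -0.002, 0], [0.07, 0, -0.003, 0], [0.097, 0, -0.004, 0], [0.119, 0, -0.005, 0], [0.133, 0, -0.005, 0], [0.138, 0, -0.005, 0]]]}}

```text
time: 17.15
tool_pos: [0.5841, -0.1418, 0.1691]
tool_rot: [-1.58, -0.013, 0.355]
contact_force: [0.1, -0.1, -2.0]
opening: 0.0399
```

```bash
python3 go.py 0.5824 -0.143 0.127
```

```text
t 17.15 pos [ 0.5841 -0.1418  0.1691] rotdeg [-90.51  -0.74  20.35] F [ 0.06 -0.08 -1.99] M [ 0.058  0.057 -0.006] open 0.0399 q [-0.37  0.54  1.44  0.    1.15 -2.29]
shift [-0.0026  0.0421 -0.0001] twist 0
```

{"fn": "send_rows", "kwargs": {"motion": [[[-0.001, 0.008, 0, 0], [-0.002, 0.02, 0, 0], [-0.0026, 0.032, 0, 0], [-0.0026, 0.04, 0, 0], [-0.0026, 0.042, 0, 0], [-0.0026, 0.042, 0, 0], [-0.0026, 0.042, 0, 0]]]}}

```text
time: 17.85
tool_pos: [0.5826, -0.1431, 0.1275]
tool_rot: [-1.58, -0.014, 0.355]
contact_force: [-0.2, 0.6, -2.1]
opening: 0.0397
```

```bash
python3 - <<'E'
from cell import read_camera
import cv2,pickle
a=read_camera("side")
pickle.dump({"side":a},open("d4.pkl","wb"))
cv2.imwrite("pics/g5.png",cv2.resize(a["frame"][190:290,300:400],(500,500),interpolation=cv2.INTER_CUBIC)[:,:,::-1])
E
python3 go.py 0.5824 -0.143 0.127
python3 ax.py d4.pkl 0.5828 -0.1421 0.0597; python3 - <<'E'
import pickle;from h import *
c=pickle.load(open("d4.pkl","rb"))["side"]
P=np.array([.5828,-.1421,.0597])
o=-c["extrinsics"][:3,:3].T@c["extrinsics"][:3,3]
h=o-P;h[2]=0;h/=np.linalg.norm(h)
e=proj(c,P+.02*h);print(e)
k=int(round(e[0]))
for v in range(int(e[1])-8,int(e[1])+8): print(v,c["frame"][v,k-2:k+3].mean(0).round())
E
```

```text
t 17.9 pos [ 0.5827 -0.1431  0.1276] rotdeg [-90.55  -0.79  20.35] F [ 0.29 -0.23 -2.03] M [ 0.076 -0.003  0.023] open 0.0399 q [-0.37  0.59  1.49  0.    1.05 -2.3 ]
shift [-0.0002  0.0006  0.0002] twist 0
z 0.0637 expected axis px 348.78 241.0 r px 9.16
334 [(56, 95, 142), (49, 85, 139), (41, 82, 131), (30, 65, 108), (25, 57, 90), (37, 46, 68), (58, 57, 62), (76, 74, 71), (90, 88, 87), (93, 87, 86), (94, 92, 91), (95, 87, 90), (98, 95, 93), (98, 92, 94), (96, 91, 93), (99, 96, 94), (103, 95, 98), (103, 94, 94), (103, 94, 96), (98, 96, 94), (96, 92, 92), (93, 91, 90), (95, 91, 89), (82, 80, 77), (85, 83, 92), (87, 96, 120), (102, 111, 135), (124, 127, 135), (147, 143, 138)]
z 0.0697 expected axis px 348.97 239.11 r px 9.2
334 [(141, 142, 144), (124, 129, 143), (103, 121, 147), (90, 111, 153), (71, 100, 145), (61, 80, 108), (73, 73, 80), (83, 80, 78), (92, 86, 89), (93, 84, 86), (92, 91, 86), (95, 92, 92), (93, 90, 90), (98, 92, 92), (100, 97, 95), (104, 93, 96), (100, 95, 95), (99, 96, 93), (94, 87, 89), (99, 92, 90), (98, 95, 95), (96, 92, 89), (98, 92, 94), (99, 92, 86), (107, 95, 
[... 205 characters left out ...]
118), (89, 86, 89), (82, 79, 78), (91, 87, 86), (91, 87, 86), (95, 89, 87), (96, 91, 93), (94, 90, 89), (98, 91, 94), (91, 88, 89), (88, 82, 83), (92, 89, 87), (101, 91, 89), (101, 95, 86), (101, 93, 86), (106, 100, 90), (114, 105, 93), (109, 105, 95), (99, 91, 87), (106, 99, 89), (118, 109, 99), (122, 113, 101), (121, 115, 100), (114, 106, 98), (108, 103, 93)]
[347.90118718 249.40832183]
241 [99. 94. 94.]
242 [100.  96.  97.]
243 [97. 93. 95.]
244 [96. 92. 91.]
245 [82. 79. 78.]
246 [65. 62. 60.]
247 [67. 65. 65.]
248 [86. 86. 97.]
249 [ 76.  93. 127.]
250 [ 56.  95. 151.]
251 [ 47.  92. 150.]
252 [ 46.  93. 150.]
253 [ 44.  88. 143.]
254 [ 36.  72. 114.]
255 [30. 53. 85.]
256 [31. 48. 75.]
```

View pics/g5.png

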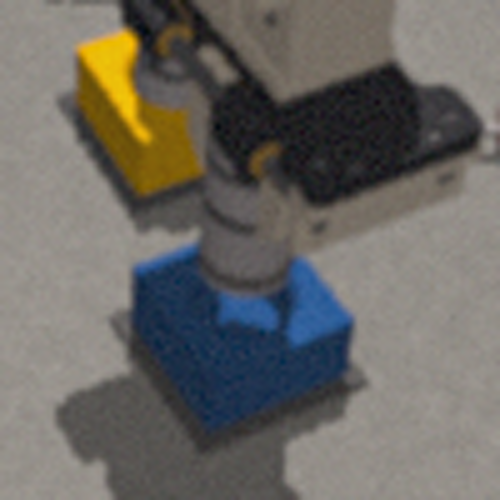

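Hub bottom centre sits at about px (348.6, 241), within about 1 mm of the pocket axis. Descend.

{"fn": "send_rows", "kwargs": {"motion": [[[0, 0.004, -0.0005, 0], [0, 0.01, -0.0005, 0], [0, 0.015, -0.0005, 0], [0, 0.019, -0.0005, 0], [0, 0.022, -0.0005, 0], [0, 0.024, -0.0005, 0], [0, 0.026, -0.0005, 0], [0, 0.026, -0.0005, 0]]]}}

```text
time: 18.7
tool_pos: [0.5831, -0.1436, 0.1014]
tool_rot: [-1.58, -0.013, 0.355]
contact_force: [-0.8, -0.2, -1.6]
opening: 0.0397
```

{"fn": "send_rows", "kwargs": {"motion": [[[0, 0.002, 0, 0], [0, 0.004, 0, 0], [0, 0.006, 0, 0], [0, 0.008, 0, 0], [0, 0.008, 0, 0]]]}}

```text
time: 19.2
tool_pos: [0.5831, -0.1436, 0.093]
tool_rot: [-1.58, -0.013, 0.355]
contact_force: [-0.3, -0.3, -1.5]
opening: 0.0394
```

{"fn": "send_rows", "kwargs": {"motion": [[[0, 0.001, 0, 0], [0, 0.002, 0, 0], [0, 0.003, 0, 0], [0, 0.004, 0, 0], [0, 0.005, 0, 0], [0, 0.005, 0, 0]]]}}

```text
time: 19.8
tool_pos: [0.5834, -0.1436, 0.0893]
tool_rot: [-1.58, -0.014, 0.355]
contact_force: [-2.9, 2.1, 7.5]
opening: 0.0397
```

{"fn": "send_rows", "kwargs": {"motion": [[[0, 0.001, 0, 0], [0, 0.002, 0, 0], [0, 0.003, 0, 0], [0, 0.004, 0, 0], [0, 0.004, 0, 0]]]}}

```text
time: 20.3
tool_pos: [0.5834, -0.1435, 0.0868]
tool_rot: [-1.581, -0.014, 0.355]
contact_force: [-4.6, 1.1, 9.9]
opening: 0.0397
```

{"fn": "send_rows", "kwargs": {"motion": [[[0, 0.001, 0, 0], [0, 0.002, 0, 0], [0, 0.003, 0, 0], [0, 0.004, 0, 0], [0, 0.004, 0, 0]]]}}

```text
time: 20.8
tool_pos: [0.5834, -0.1435, 0.0842]
tool_rot: [-1.581, -0.014, 0.356]
contact_force: [-4.4, 1.2, 9.7]
opening: 0.04
```

{"fn": "send_rows", "kwargs": {"motion": [[[0, 0.001, 0, 0], [0, 0.002, 0, 0], [0, 0.003, 0, 0], [0, 0.004, 0, 0], [0, 0.004, 0, 0]]]}}

```text
time: 21.3
tool_pos: [0.5834, -0.1435, 0.0816]
tool_rot: [-1.582, -0.015, 0.356]
contact_force: [-3.6, 1.1, 9.1]
opening: 0.0397
```

{"fn": "send_rows", "kwargs": {"motion": [[[0, 0.001, 0, 0], [0, 0.002, 0, 0], [0, 0.003, 0, 0], [0, 0.003, 0, 0]]]}}

```text
time: 21.7
tool_pos: [0.5833, -0.1435, 0.0799]
tool_rot: [-1.582, -0.015, 0.356]
contact_force: [-4.5, 0.5, 9.6]
opening: 0.0396
```

{"fn": "send_rows", "kwargs": {"motion": [[[0, 0.001, 0, 0], [0, 0.002, 0, 0], [0, 0.002, 0, 0]]]}}

```text
time: 22.0
tool_pos: [0.5833, -0.1435, 0.0792]
tool_rot: [-1.582, -0.015, 0.356]
contact_force: [-4.8, 1.1, 8.8]
opening: 0.0399
```

{"fn": "send_rows", "kwargs": {"motion": [[[0, 0.001, 0, 0], [0, 0.002, 0, 0], [0, 0.0025, 0, 0], [0, 0.0025, 0, 0]]]}}

```text
time: 22.4
tool_pos: [0.5834, -0.1434, 0.0791]
tool_rot: [-1.583, -0.016, 0.356]
contact_force: [-6.2, 2.4, 16.2]
opening: 0.0398
```

{"fn": "send_rows", "kwargs": {"motion": [[[0, 0.001, 0, 0], [0, 0.002, 0, 0], [0, 0.0025, 0, 0], [0, 0.0025, 0, 0]]]}}

```text
time: 22.8
tool_pos: [0.584, -0.1435, 0.0791]
tool_rot: [-1.585, -0.018, 0.356]
contact_force: [-5.8, 2.8, 17.0]
opening: 0.0397
```

Hard stop again (underside at 11.8 mm, force steep). Relax, open, retreat.

{"fn": "send_rows", "kwargs": {"motion": [[[0, 0, 0, 0], [0, 0, 0, 0]]]}}

```text
time: 23.0
tool_pos: [0.584, -0.1433, 0.0792]
tool_rot: [-1.585, -0.018, 0.356]
contact_force: [-0.6, 2.6, 4.9]
opening: 0.0397
```

{"fn": "send_rows", "kwargs": {"motion": [[[0, 0, 0, 0], [0, 0, 0, 0], [0, 0, 0, 0], [0, 0, 0, 0], [0, 0, 0, 0], [0, 0, 0, 0], [0, 0, 0, 0]]], "gripper": 1}}

```text
time: 23.7
tool_pos: [0.584, -0.1434, 0.0792]
tool_rot: [-1.585, -0.018, 0.356]
contact_force: [0.3, -0.2, 1.0]
opening: 0.09
```

{"fn": "send_rows", "kwargs": {"motion": [[[0, -0.01, 0, 0], [0, -0.03, 0, 0], [0, -0.06, 0, 0], [0, -0.09, 0, 0], [0, -0.12, 0, 0], [0, -0.13, 0, 0]]]}}

```text
time: 24.3
tool_pos: [0.5824, -0.143, 0.2134]
tool_rot: [-1.589, -0.023, 0.357]
contact_force: [0.8, -0.3, -0.9]
opening: 0.0918
```

{"fn": "send_rows", "kwargs": {"motion": [[[-0.03, -0.01, 0, 0], [-0.07, -0.02, 0, 0], [-0.11, -0.03, 0, 0], [-0.15, -0.04, 0, 0], [-0.18, -0.05, 0, 0], [-0.2, -0.05, 0, 0], [-0.2, -0.05, 0, 0]]]}}

```text
time: 25.0
tool_pos: [0.3918, -0.2127, 0.2589]
tool_rot: [-1.589, -0.022, 0.354]
contact_force: [-0.4, 0.5, 0.1]
opening: 0.0918
```

```bash
python3 - <<'E'
from cell import read_camera
import cv2,numpy as np,pickle
from h import *
a=read_camera("side");b=read_camera("top")
pickle.dump({"side":a,"top":b},open("d5.pkl","wb"))
x=cv2.resize(a["frame"][100:300,220:420],(400,400),interpolation=cv2.INTER_CUBIC);y=cv2.resize(b["frame"][140:300,260:420],(400,400),interpolation=cv2.INTER_CUBIC)
cv2.imwrite("pics/g6.png",np.hstack([x,y])[:,:,::-1])
d={"side":a,"top":b}
for k,P in(("yel",(.5742,-.0035)),("blu",(.583,-.1435))):
  r=[]
  for n in d:
    c=d[n];g=cv2.cvtColor(c["frame"],cv2.COLOR_RGB2GRAY).astype(float)
    u0,v0=np.round(proj(c,(*P,.092))).astype(int)
    p=g[v0-4:v0+5,u0-4:u0+5];w=np.clip(105-p,0,None);yy,xx=np.mgrid[-4:5,-4:5]
    q=(u0+(w*xx).sum()/w.sum(),v0+(w*yy).sum()/w.sum());r.append(q);print(k,n,proj(c,(*P,.092)).round(2),np.round(q,2))
  print(k,tri(d["side"],r[0],d["top"],r[1]).round(4))
E
python3 go.py
```

```text
yel side [335.81 187.64] [336.01 187.3 ]
yel top [326.67 185.59] [327.05 185.49]
yel [ 0.5743 -0.0046  0.094 ]
blu side [349.93 232.4 ] [350.16 231.88]
blu top [375.16 182.07] [375.35 181.74]
blu [ 0.5835 -0.1438  0.0939]
t 25.1 pos [ 0.3937 -0.2123  0.2588] rotdeg [-91.03  -1.33  20.37] F [-0.44  0.19 -0.45] M [ 0.061  0.086 -0.006] open 0.0917 q [-0.67  0.18  1.73  0.01  1.21 -2.6 ]
```

View pics/g6.png

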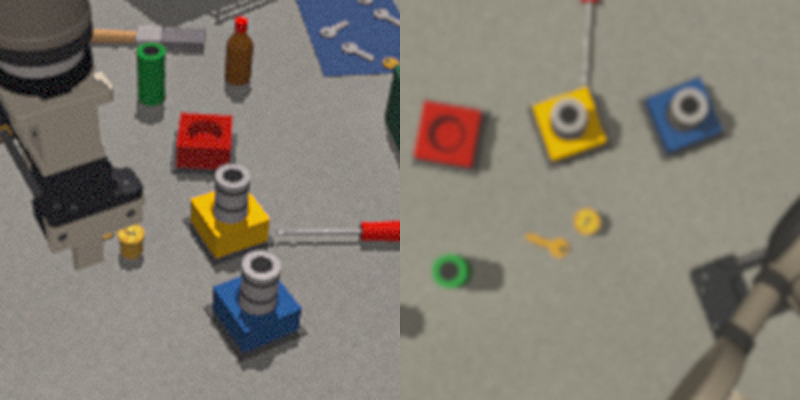

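The blue and yellow hubs sit upright in their blocks (side crop (260,280) and (231,195)). Both are at the same height, the red pocket is empty and untouched, and the bystanders are in place. Handing in.

```bash
python3 - <<'E'
import pickle;from h import *
d=pickle.load(open("d0.pkl","rb"))
print(tri(d["side"],(267.34,136.39),d["top"],(248.48,237.78)))
from cell import hand_in; print(hand_in())
E
```

```text
[0.4261496  0.22356767 0.08213679]
the job is handed in; nothing more can be done
None
```

I weighed both hubs, pressed each fully home in the pocket of its kind, let go of both and handed the job in at about 25 s.

| Hub | Weight felt | Kind | Pocket | Underside at the stop | Highest tool force |
|---|---|---|---|---|---|
| Left one, among the green look-alikes | about 4.0 N (0.40 kg) | filled | yellow | 11.8 mm | 19 N |
| Right one | about 1.9 N | hollow | blue | 11.8 mm | 17 N |

- **Pressing:** In both pockets the plate slid at a steady 6 to 10 N. Then the tool stopped moving while the force rose steeply. The highest load on a block, counting the hub's weight, was about 23 N.
- **Last pictures:** Both hubs stand upright in their blocks. Their lids measured at 94 mm instead of 92 mm; the cameras also read a hub standing on the bench 2 mm high (82 mm instead of 80 mm). The red pocket was never touched. The bystanders in the last, cropped picture look unmoved; the padlock, brush and clamp wheel lay outside or at the edge of it and were not checked again.
- **Disagreements:** The hollow reading is a little above the 1.5 to 1.7 N expected, within the noise of about ±0.6 N and far below filled. There was also a sideways force of up to 7 N while pressing, from slight off-centre contact with the pocket wall. The tool tilted by about 1° over the run, with no visible effect on the fit.

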